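Latch the stock box with its wing knob

ROBOT

A 7-joint arm with a two-finger parallel gripper is mounted at the origin on a cart in front of the work surface, level with it; the furniture and walls round the work are solid. World frame = base frame: x ahead of the robot, y to its left, z up, the work surface at z = 0. Lengths are in m, angles in rad, forces in N, time in s.
With the tool pointing down it reaches from about 0.4 to 0.85 m from the base axis. Payload 10.4 kg.
Tool frame: the origin (TCP) lies between the finger pads; the fingertips stand 11 mm ahead of it and the grasp point (between the pads) lies 8 mm behind it (tip_reach is the distance from the TCP to the fingertips, in m); z points along the fingers, y is the line along which they close (so a half turn about z gives the same grasp; the last joint's range is limited). The gripper opens to 85 mm and grips with 20 to 120 N. Pads are 22 mm wide; open, the fingers measure 114 mm over their backs; the gripper's body (76 mm by 85 mm) begins 54 mm behind the grasp point. The pads swing forward as they close: fully open they stand 13 mm farther back than shut.
Start: joints at [1.243, 0.332, -0.065, 1.46, 0.022, 1.35, -0.088], TCP at [0.188, -0.596, 0.242] pointing down, gripper open.
Joint ranges: [-2.6, 2.6], [-0.5, 2.12], [-1.47, 1.34], [0.16, 2.42], [-1.27, 4.41], [0.06, 2.06], [-2.6, 2.6]. Speed limits (rad/s): [2.22, 2.22, 2.79, 2.79, 3.14, 3.14, 3.14].

INTERFACE

Orientations are given as a unit quaternion [x, y, z, w].
In Python, from workcell import * gives the robot as it stands.
- The arm moves only by the shell command python3 -m inch 'ROWS' [OPENING] [FORCE]. ROWS is JSON, a list of rows, each an object with "slide": the shift along the world's x, y, z in m, a list of three; "yaw": the turn about the world's z in rad. A call has 1 to 20 rows; each row is the pose to reach, as a shift and turn from the pose commanded when the call began; what a row does not reach only later rows make up. A row lasts 1/12 s, in which the tool goes at most 41.7 mm and 7.16 degrees, less where a joint would pass 70% of its speed; a pose out of reach is approached as far as the arm can. A call with a gripper value outside its range is refused whole. OPENING is the closure in counts, from 0 (fully open) to 255 (shut), set as the call begins (- or left out, the last holds). The fingers move at their own pace and stop on an object; FORCE is the grip in N (left out, the last holds). Time passes only in rows, so rows that repeat a pose let the fingers close. It gives the time, the measured TCP pose, the force, the opening and the grip force at its end, in the units of the state.
- get_obs(): the state, without advancing time (a new reading comes with each control period).
- camera(name): name is "scene" or "top" or "wrist"; returns a dict with "frame" (420x560x3 uint8, red, green, blue), "fx", "fy", "cx", "cy" (pixels), "k1" (the pictures are not rectified: a ray, as slopes to the right and down, at radius r is drawn at 1 + k1 r^2 times it, then the intrinsics apply), "extrinsics" (4x4, takes a point from world to camera coordinates). Camera axes: x right, y down, z forward; pixel columns grow to the right and rows downward; lengths in m; the calibration is good to about 2 mm. A picture is of the moment at which its call begins. There is no depth.
- hand_in(): hands the job in; it is judged then, once.
The state is a dict: "clock": time; "joint_pos": joint angles; "joint_velocities": joint speeds; "tau": joint torques, N m; "position": TCP position; "ee_rot": TCP orientation; "ft_force": force on the tool from outside, world axes, zero at the start; "torque": the same for the moment, N m; "grip_width": opening from 0.0 (shut) to 1.0 (fully open); "grasp_force": force on a finger pad.
Only numpy, scipy, OpenCV 4.12 (cv2) and the standard library are available. Lean on these libraries where they do the work, as an engineer would, in place of code of your own. Each camera call takes 0.05 s, during which the arm holds its last target. There are 200 camera calls.

TASK

The small wooden stock box has been left with its lid ajar. Press the lid down against its springs and turn the wing knob clockwise until the hidden tongue has swung all the way under the frame edge and comes up against its stop, feeling for the stop and not forcing anything, then let go: the lid must stay fully shut by itself. Leave the other things on the table where they are.

Things in the scene. Friction and masses are not known exactly. Their poses are not given: they have to be found in the camera images.
- case: Wooden stock box, fixed to the table, 190 mm (its x) by 150 mm (its y), walls 60 mm high. Origin: centre of its underside; its -x axis points out of the front (the side with the knob), the lid's hinge runs along its y axis at x = +85 mm, z = 60 mm.
- lid (a joint): Opening angle of the lid in rad: 0 shut on the frame, grows as the front edge rises (knob axis 130 mm from the hinge). Hinge friction keeps it where it is left above about 0.08 rad; below that two spring plungers near the front push it up again to about 0.07 rad. Pressing it shut at the knob takes about 8 to 12 N down; it then rests firmly on the steel frame.
- lid_front (a point): Middle of the lid's front edge, on its top face. The lid is a 6 mm wooden panel, 178 by 150 mm, about 0.2 kg; this point is 178 mm from the hinge and 66 mm above the table when shut.
- knob (a joint): Angle of the wing knob in rad, growing clockwise seen from above; 0 = wing along the box's x axis. The tongue is clamped on the knob's shaft under the lid, out of sight, at an angle that differs from box to box: the stop is met somewhere 0.8 to 1.6 rad clockwise of the start. The knob turns almost freely until the tongue reaches the ramp under the frame edge.
- knob_wing (a point): Centre of the knob's wing, half-way up: steel blade 46 mm long, 10 thick, 24 high, upright on a round flange 52 mm across and 4 thick that turns with it. On the box's centre line, 45 mm in front of its origin; lid shut, this centre is 83.5, the blade's top 95.5 and the flange's top 71.5 mm above the table. z axis: the knob's axis (leans with the lid); x axis: along the blade.
- frame: Steel frame edge inside the box's front wall, origin as the box's. With the lid below about 0.03 rad the tongue passes under it (else it jams), climbs a ramp that draws the lid shut, runs on to a flat 0.1 rad long and meets a stop 35 mm from the knob's axis. Let go on the ramp, it slides back and the lid rises; on the flat it stays. Over 18 N on the frame (0.5 N m at the stop) bends it.
- ring_box_1 (a point): Bystander: closed dark blue cube-like ring box, 55 x 52 x 45 mm, loose; the point is its centre.
- bracelet_white_0 (a point): Bystander: pale shell bracelet, 59 mm across, 30 mm high, loose; the point is its centre.
- glass_dish (a point): Bystander: small white dish, 82 mm across, 22 mm high, loose; the point is its centre.
- loupe (a point): Bystander: small grey and black folding loupe, 35 x 29 x 14 mm, loose, on the mat; the point is its centre.

How it is judged:
By the outcome, as a careful person would: the job done as asked, in the order asked, and still so for the second after the job is handed in, with the robot touching nothing.
It also fails if it takes over 72 s, if anything falls off the work surface, if the arm or the gripper's body presses on something with over 40 N, if the wrist force passes 120 N, or if a joint passes its speed limit or range.

## Working session

There is one attempt and no reset: what is moved stays moved. The work goes in short steps, Python scripts to look and compute and a shell command to move; the robot and the scene stay as the last step left them, time stands still between calls to the robot, and variables do not carry over. Pictures are saved under pics/ and viewed, at most 10 in all, crops included, and the job is handed in when it is done.

```bash
ls; mkdir -p pics; python3 - <<'E'
from workcell import *
import cv2,numpy as np
for n in("scene","top"):
    c=camera(n); cv2.imwrite(f"pics/{n}0.png",c["frame"][:,:,::-1]); 
    print(n,[c[k] for k in("fx","fy","cx","cy","k1")]);print(np.round(c["extrinsics"],4).tolist())
print(get_obs())
E
```

```text
pics
scene [527.919480034964, 527.919480034964, 270.541289744517, 211.36355498216435, 0.0017044013999156947]
[[0.9108, -0.4128, -0.0071, -0.4615], [-0.275, -0.5937, -0.7562, 0.2807], [0.308, 0.6907, -0.6543, 0.6494], [0.0, 0.0, 0.0, 1.0]]
top [538.046842182643, 538.046842182643, 279.30587310439194, 213.5932294995242, 0.02812789420615801]
[[0.0214, -0.9998, -0.0009, 0.0744], [-0.9882, -0.021, -0.1515, 0.5981], [0.1514, 0.0042, -0.9885, 0.9569], [0.0, 0.0, 0.0, 1.0]]
{'clock': 0.1, 'joint_pos': array([ 1.24341001,  0.33279013, -0.06470513,  1.46082175,  0.02162451,
        1.34987525, -0.08851111]), 'joint_velocities': array([-0.0011478 , -0.00063896, -0.00066182, -0.00038383,  0.0003785 ,
        0.00152837, -0.0006309 ]), 'tau': array([ 1.89030339e-03, -6.26743197e+01,  4.96953714e-02, -3.92432320e+01,
        1.64520275e-02,  6.90663495e-03, -5.86493286e-06]), 'position': array([ 0.18746112, -0.5959122 ,  0.24162406]), 'ee_rot': array([ 9.88409105e-01,  1.51812656e-01, -1.27545512e-04, -5.85380973e-04]), 'ft_force': array([ 0.4393781 , -0.62212782, -0.65273226]), 'torque': array([-0.00178434, -0.01970667,  0.07297831]), 'grasp_force': 0.0, 'grip_width': 0.9969407886285272}
```

View pics/scene0.png

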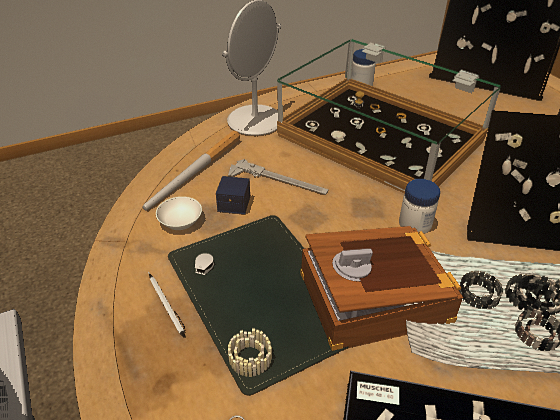

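View pics/top0.png

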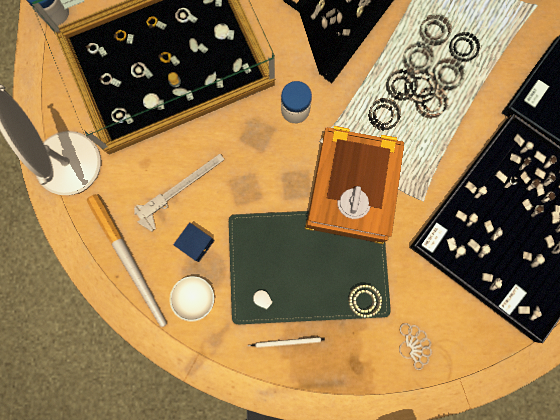

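The top view shows the box with its hinge edge at about (325,130)-(404,140), its front edge at about (306,228)-(386,242), and the knob near (354,202). In the scene view the knob is near (353,263). I'll zoom in on both to get feature points.

```bash
cat > h.py <<'E'
import numpy as np,cv2
from workcell import *
def ray(c,uv):
    K=np.array([[c["fx"],0,c["cx"]],[0,c["fy"],c["cy"]],[0,0,1]])
    p=cv2.undistortPoints(np.array([[uv]],float),K,np.array([c["k1"],0,0,0,0]))[0,0]
    E=np.array(c["extrinsics"]);R,t=E[:3,:3],E[:3,3]
    d=R.T@np.array([p[0],p[1],1]);return -R.T@t,d/np.linalg.norm(d)
def plane(c,uv,z):
    o,d=ray(c,uv);return o+d*(z-o[2])/d[2]
def tri(c1,u1,c2,u2):
    o1,d1=ray(c1,u1);o2,d2=ray(c2,u2)
    s=np.linalg.lstsq(np.c_[d1,-d2],o2-o1,rcond=None)[0]
    a,b=o1+s[0]*d1,o2+s[1]*d2;return (a+b)/2,np.linalg.norm(a-b)
E
python3 - <<'E'
from h import *
a=cv2.imread("pics/top0.png")[120:250,295:415];b=cv2.imread("pics/scene0.png")[215:355,290:470]
a=cv2.resize(a,None,fx=3.3,fy=3.3,interpolation=cv2.INTER_CUBIC);b=cv2.resize(b,None,fx=2.2,fy=2.2,interpolation=cv2.INTER_CUBIC)
im=np.zeros((430,800,3),np.uint8);im[:a.shape[0],:a.shape[1]]=a;im[:b.shape[0],400:400+b.shape[1]]=b[:, :400]
cv2.imwrite("pics/crop.png",im)
for n,(x0,y0,x1,y1) in dict(top=(335,180,375,222),scene=(328,243,378,285)).items():
    f=cv2.imread(f"pics/{n}0.png");h=cv2.cvtColor(f,cv2.COLOR_BGR2HSV)[y0:y1,x0:x1]
    m=((h[...,1]<60)&(h[...,2]>90)).astype(np.uint8)
    k,_=cv2.findContours(m,0,2);k=max(k,key=cv2.contourArea);print(n,cv2.contourArea(k),cv2.boundingRect(k),np.array(cv2.fitEllipse(k)[0])+[x0,y0],cv2.fitEllipse(k))
E
```

```text
top 685.0 (3, 6, 32, 33) [353.76935387 202.97787094] ((18.76935386657715, 22.97787094116211), (29.923179626464844, 30.03438949584961), 10.22077751159668)
scene 923.0 (5, 6, 40, 32) [353.13721275 262.85022354] ((25.1372127532959, 19.850223541259766), (32.17515563964844, 38.685848236083984), 72.16014099121094)
```

View pics/crop.png

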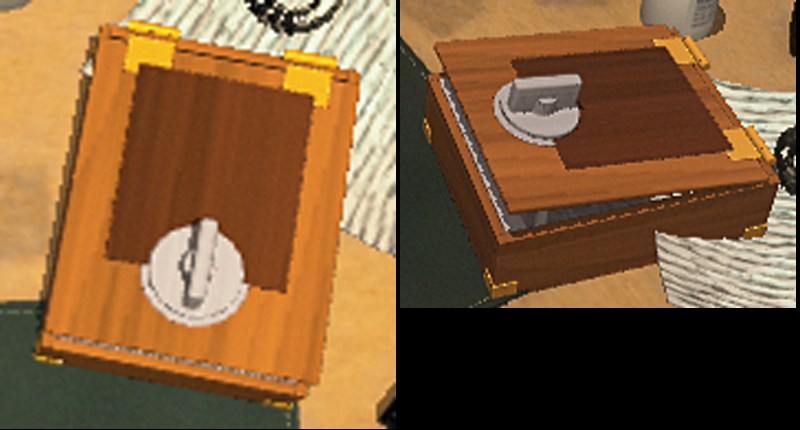

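```bash
python3 - <<'E'
from h import *
t,s=camera("top"),camera("scene")
T=lambda x,y:(x/3.3+295,y/3.3+120); S=lambda x,y:((x-400)/2.2+290,y/2.2+215)
for n,a,b in[("frontR",T(314,385),S(506,212)),("frontL",T(46,333),S(437,46)),("hingeR",T(357,72),S(777,180)),("hingeL",T(102,25),S(692,27)),("bladefar",T(211,221),S(578,78)),("bladenear",T(199,305),S(511,79)),("flange",(353.77,203),(353.1,264))]:
    p,e=tri(t,a,s,b);print(n,np.round(p,4),round(e,4))
for z in(.075,.085,.09):print(plane(t,(353.8,203),z-.012))
print("botR",plane(s,S(497,295),0),"camS",ray(s,(0,0))[0])
E
```

```text
frontR [ 0.5535 -0.1108  0.0846] 0.0007
frontL [0.5801 0.0331 0.085 ] 0.004
hingeR [ 0.736  -0.1425  0.0569] 0.0005
hingeL [ 7.67e-01 -7.00e-04  5.74e-02] 0.0142
bladefar [ 0.6376 -0.0523  0.1079] 0.0009
bladenear [ 0.591  -0.0446  0.1195] 0.0025
flange [ 0.6135 -0.0466  0.0855] 0.0027
[ 0.61626079 -0.04915462  0.063     ]
[ 0.61449716 -0.04779751  0.073     ]
[ 0.61361534 -0.04711895  0.078     ]
botR [ 5.54690942e-01 -1.10847470e-01 -1.11022302e-16] camS [ 0.29750194 -0.47234083  0.6338971 ]
```

```bash
python3 -m inch '[{"slide":[0.05,0.06,0.0],"yaw":0.24},{"slide":[0.1,0.12,0.0],"yaw":0.36},{"slide":[0.15,0.18,0],"yaw":0.48},{"slide":[0.2,0.24,0],"yaw":0.7},{"slide":[0.25,0.3,0],"yaw":0.9},{"slide":[0.3,0.36,0],"yaw":1.1},{"slide":[0.35,0.42,0],"yaw":1.3},{"slide":[0.4,0.5,0],"yaw":1.6},{"slide":[0.4265,0.5484,0],"yaw":2.4},{"slide":[0.4265,0.5484,0],"yaw":2.4},{"slide":[0.4265,0.5484,0],"yaw":2.4},{"slide":[0.4265,0.5484,0],"yaw":2.4},{"slide":[0.4265,0.5484,0],"yaw":2.4},{"slide":[0.4265,0.5484,0],"yaw":2.4},{"slide":[0.4265,0.5484,0],"yaw":2.4},{"slide":[0.4265,0.5484,0],"yaw":2.4},{"slide":[0.4265,0.5484,0],"yaw":2.4},{"slide":[0.4265,0.5484,0],"yaw":2.4},{"slide":[0.4265,0.5484,0],"yaw":2.4},{"slide":[0.4265,0.5484,0],"yaw":2.4}]' 110 30; python3 -c "
from h import *
o=get_obs();print(o['joint_pos'],o['position'],o['ee_rot'])"
```

```text
clock: 1.87
position: [0.6142, -0.0472, 0.2419]
ee_rot: [0.213, 0.977, 0.0, -0.0]
ft_force: [0.4, -0.5, 0.8]
grip_width: 0.57
grasp_force: 0.0
[ 0.57154769  0.40828359 -0.74980017  1.45524785  0.27808869  1.38753226
  0.95329378] [ 0.61416989 -0.04722722  0.24187233] [ 2.13197493e-01  9.77009017e-01  2.14084972e-04 -4.04833020e-04]
```

```bash
python3 -m inch '[{"slide":[0,0,-0.03],"yaw":0.12},{"slide":[0,0,-0.06],"yaw":0.26},{"slide":[0,0,-0.06],"yaw":0.26},{"slide":[0,0,-0.06],"yaw":0.26},{"slide":[0,0,-0.06],"yaw":0.26}]'; python3 - <<'E'
from h import *
c=camera("wrist");cv2.imwrite("pics/w1.png",c["frame"][:,:,::-1])
o=get_obs();print(o['joint_pos'],o['position'],o['ee_rot'])
E=np.array(c["extrinsics"]);p=E@[0.614,-.0475,.11,1];print(p,c["fx"]*p[:2]/p[2]+[c["cx"],c["cy"]])
E
```

```text
clock: 2.28
position: [0.6146, -0.048, 0.184]
ee_rot: [0.091, 0.996, 0.0, 0.001]
ft_force: [-0.7, 0.4, 0.0]
grip_width: 0.568
grasp_force: 0.0
[ 0.59568108  0.45896699 -0.77830722  1.52994844  0.33045388  1.28610409
  1.16585619] [ 0.61494619 -0.04787745  0.18442934] [9.06347324e-02 9.95883460e-01 6.66428855e-05 1.21487196e-03]
[9.81468247e-04 9.84552488e-03 2.17962188e-01 1.00000000e+00] [280.76137622 222.31959868]
```

View pics/w1.png

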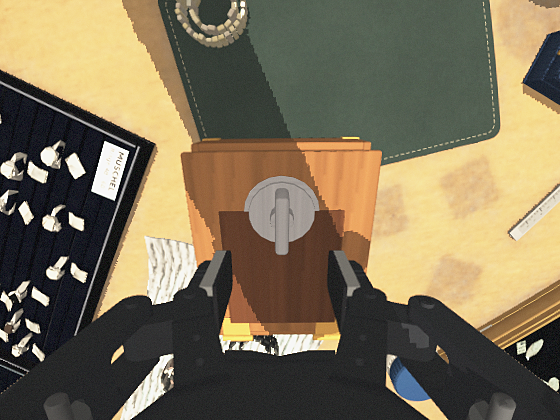

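The wrist view shows the blade top centred near (282,222), against a predicted (281,222), and aligned with the fingers. I'll descend and grip.

```bash
python3 -m inch '[{"slide":[-0.0005,0,-0.03],"yaw":0},{"slide":[-0.0005,0,-0.06],"yaw":0},{"slide":[-0.0005,0,-0.075],"yaw":0},{"slide":[-0.0005,0,-0.08],"yaw":0},{"slide":[-0.0005,0,-0.08],"yaw":0},{"slide":[-0.0005,0,-0.08],"yaw":0}]' && python3 -m inch '[{"slide":[0,0,0],"yaw":0},{"slide":[0,0,0],"yaw":0},{"slide":[0,0,0],"yaw":0},{"slide":[0,0,0],"yaw":0},{"slide":[0,0,0],"yaw":0},{"slide":[0,0,0],"yaw":0},{"slide":[0,0,0],"yaw":0},{"slide":[0,0,0],"yaw":0},{"slide":[0,0,0],"yaw":0},{"slide":[0,0,0],"yaw":0}]' 255 30; python3 -c "
from h import *
o=get_obs();print(o['torque'],o['position'])"
```

```text
clock: 2.83
position: [0.6147, -0.0477, 0.1043]
ee_rot: [0.089, 0.996, 0.0, 0.001]
ft_force: [0.3, 0.7, 1.2]
grip_width: 0.57
grasp_force: 0.0
clock: 3.67
position: [0.6141, -0.0467, 0.1028]
ee_rot: [0.088, 0.996, 0.001, 0.001]
ft_force: [1.2, 6.4, 1.5]
grip_width: 0.109
grasp_force: 33.7
[ 0.95654668 -0.46914291  0.02120343] [ 0.61413387 -0.04667046  0.10284867]
```

```bash
python3 -m inch '[{"slide":[0,0.001,-0.002],"yaw":0},{"slide":[-0.0006,0.0011,-0.004],"yaw":0},{"slide":[-0.001,0.0012,-0.006],"yaw":0},{"slide":[-0.0014,0.0013,-0.008],"yaw":0},{"slide":[-0.0014,0.0013,-0.008],"yaw":0}]' - 40; python3 -c "
from h import *
o=get_obs();print(o['torque'])"
python3 -m inch '[{"slide":[-0.0004,0,-0.002],"yaw":0},{"slide":[-0.0008,0.0001,-0.004],"yaw":0},{"slide":[-0.0008,0.0001,-0.004],"yaw":0},{"slide":[-0.0008,0.0001,-0.004],"yaw":0}]'; python3 -c "
from h import *
o=get_obs();print(o['torque'])"
```

```text
clock: 4.08
position: [0.6118, -0.0461, 0.0944]
ee_rot: [0.088, 0.996, 0.0, -0.0]
ft_force: [-3.8, 4.1, 5.6]
grip_width: 0.105
grasp_force: 42.0
[ 0.7025717   0.24916572 -0.02894311]
clock: 4.42
position: [0.611, -0.046, 0.0907]
ee_rot: [0.088, 0.996, 0.0, -0.0]
ft_force: [-4.8, 4.1, 6.9]
grip_width: 0.105
grasp_force: 42.6
[ 0.67632284  0.53659635 -0.00735638]
```

```bash
python3 -m inch '[{"slide":[-0.0008,0.0006,-0.001],"yaw":0},{"slide":[-0.0008,0.0006,-0.002],"yaw":0},{"slide":[-0.0008,0.0006,-0.002],"yaw":0}]'; python3 -m inch '[{"slide":[0,0,-0.001],"yaw":0},{"slide":[0,0,-0.001],"yaw":0},{"slide":[0,0,-0.001],"yaw":0}]';python3 -m inch '[{"slide":[0,0,-0.001],"yaw":0},{"slide":[0,0,-0.001],"yaw":0},{"slide":[0,0,-0.001],"yaw":0}]'; python3 - <<'E'
from h import *
t=camera("top");s=camera("scene");print(get_obs()['torque'])
a=cv2.resize(t["frame"][120:250,295:415],None,fx=3.3,fy=3.3);b=cv2.resize(s["frame"][215:355,290:470],None,fx=2.2,fy=2.2)
im=np.zeros((430,800,3),np.uint8);im[:a.shape[0],:a.shape[1]]=a;im[:b.shape[0],400:400+b.shape[1]]=b[:, :400]
cv2.imwrite("pics/c2.png",im[...,::-1])
E
```

```text
clock: 4.67
position: [0.6107, -0.0459, 0.0892]
ee_rot: [0.088, 0.996, -0.0, 0.0]
ft_force: [-4.6, 3.2, 9.5]
grip_width: 0.104
grasp_force: 43.0
clock: 4.92
position: [0.6105, -0.0458, 0.0882]
ee_rot: [0.088, 0.996, -0.0, 0.0]
ft_force: [-6.5, 2.3, 11.5]
grip_width: 0.112
grasp_force: 43.2
clock: 5.17
position: [0.6104, -0.0458, 0.0872]
ee_rot: [0.088, 0.996, -0.0, -0.0]
ft_force: [-6.3, 2.8, 12.1]
grip_width: 0.107
grasp_force: 43.4
[0.41000572 0.94744615 0.03045096]
```

View pics/c2.png

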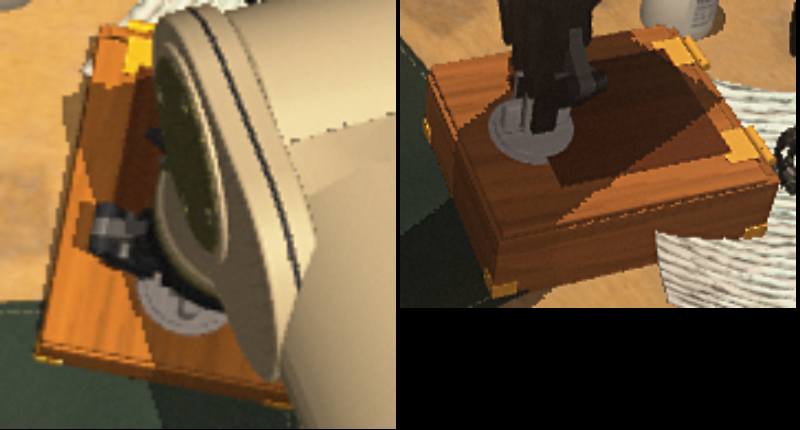

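The lid looks shut or nearly so. I'll press a little more to feel for the frame.

```bash
python3 -m inch '[{"slide":[-0.0008,0.0003,-0.0007],"yaw":0},{"slide":[-0.0008,0.0003,-0.0007],"yaw":0},{"slide":[-0.0008,0.0003,-0.0007],"yaw":0}]';python3 -m inch '[{"slide":[0,0,-0.0007],"yaw":0},{"slide":[0,0,-0.0007],"yaw":0},{"slide":[0,0,-0.0007],"yaw":0}]'; python3 - <<'E'
from h import *
s=camera("scene");print(get_obs()['torque'])
# predicted shut corner
E=np.array(s["extrinsics"])
mid=np.array([.5668,-.0389]);y=np.array([.179,.984]);x=np.array([.984,-.179])
for z in(.066,.070):
    p=E@np.r_[mid-.075*y-.001*x,z,1];print(z,s["fx"]*p[:2]/p[2]+[s["cx"],s["cy"]])
b=cv2.resize(s["frame"][280:360,310:400],None,fx=6,fy=6,interpolation=cv2.INTER_CUBIC)
cv2.imwrite("pics/c3.png",b[...,::-1])
E
```

```text
clock: 5.52
position: [0.6103, -0.0457, 0.0869]
ee_rot: [0.088, 0.996, -0.0, 0.001]
ft_force: [-4.5, 2.6, 12.3]
grip_width: 0.108
grasp_force: 43.3
clock: 5.77
position: [0.6101, -0.0458, 0.0861]
ee_rot: [0.088, 0.996, -0.0, 0.0]
ft_force: [-4.6, 1.7, 12.5]
grip_width: 0.106
grasp_force: 43.5
[0.28771412 0.60997114 0.00317638]
0.066 [336.76456342 321.46518149]
0.07 [336.9920666  319.58485082]
```

View pics/c3.png

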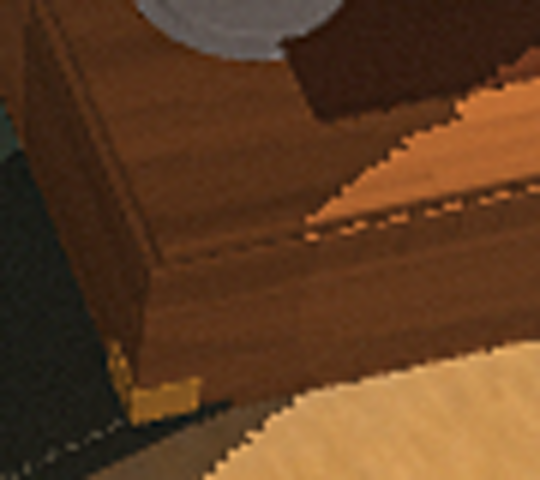

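The front corner is at (336,323), against a predicted (337,321.5) for shut, so the lid is closed. Next I'll turn clockwise, watching the torque.

```bash
q(){ python3 -c "
from h import *
o=get_obs();print('   tau',o['torque'].round(3))"; }
python3 -m inch '[{"slide":[-0.0005,0.0002,0],"yaw":-0.05},{"slide":[-0.0005,0.0002,0],"yaw":-0.1},{"slide":[-0.0005,0.0002,0],"yaw":-0.15},{"slide":[-0.0005,0.0002,0],"yaw":-0.2},{"slide":[-0.0005,0.0002,0],"yaw":-0.2}]';q
python3 -m inch '[{"slide":[0,0,0],"yaw":-0.05},{"slide":[0,0,0],"yaw":-0.1},{"slide":[0,0,0],"yaw":-0.15},{"slide":[0,0,0],"yaw":-0.2},{"slide":[0,0,0],"yaw":-0.2}]';q
```

```text
clock: 6.23
position: [0.6101, -0.0455, 0.0862]
ee_rot: [0.189, 0.982, -0.0, 0.001]
ft_force: [-0.8, 2.0, 9.2]
grip_width: 0.109
grasp_force: 43.0
   tau [ 0.23  -0.074  0.003]
clock: 6.65
position: [0.6103, -0.0452, 0.0862]
ee_rot: [0.286, 0.958, 0.0, 0.001]
ft_force: [-1.0, 2.9, 9.7]
grip_width: 0.108
grasp_force: 42.9
   tau [ 0.329 -0.164 -0.008]
```

```bash
q(){ python3 -c "
from h import *
o=get_obs();print('   tau',o['torque'].round(3))"; }
for i in 1; do python3 -m inch '[{"slide":[-0.0001,0.0004,-0.0006],"yaw":-0.03},{"slide":[-0.0001,0.0004,-0.0006],"yaw":-0.06},{"slide":[-0.0001,0.0004,-0.0006],"yaw":-0.1},{"slide":[-0.0001,0.0004,-0.0006],"yaw":-0.1}]';q;done
python3 -m inch '[{"slide":[0,0,0],"yaw":-0.03},{"slide":[0,0,0],"yaw":-0.06},{"slide":[0,0,0],"yaw":-0.1},{"slide":[0,0,0],"yaw":-0.1}]';q
```

```text
clock: 6.98
position: [0.6103, -0.0451, 0.0858]
ee_rot: [0.333, 0.943, 0.0, 0.001]
ft_force: [-1.1, 2.1, 10.6]
grip_width: 0.107
grasp_force: 43.2
   tau [ 0.068 -0.204 -0.026]
clock: 7.32
position: [0.6104, -0.045, 0.0858]
ee_rot: [0.38, 0.925, 0.0, 0.001]
ft_force: [-1.3, 2.1, 10.4]
grip_width: 0.109
grasp_force: 43.0
   tau [ 0.094 -0.244 -0.005]
```

```bash
cat > q.py <<'E'
from h import *
o=get_obs();r=o['ee_rot'];print('tau',o['torque'].round(3),'F',o['ft_force'].round(1),'turned',round(2.96-2*np.arctan2(r[1],r[0]),3),'z',round(o['position'][2],4),'t',o['clock'])
E
python3 -m inch '[{"slide":[0,0.0003,0],"yaw":-0.03},{"slide":[0,0.0003,0],"yaw":-0.06},{"slide":[0,0.0003,0],"yaw":-0.06}]'>/dev/null;python3 q.py
python3 -m inch '[{"slide":[0,0,0],"yaw":-0.03},{"slide":[0,0,0],"yaw":-0.06},{"slide":[0,0,0],"yaw":-0.06}]'>/dev/null;python3 q.py
```

```text
tau [ 0.071 -0.293 -0.007] F [-0.  2.  9.] turned 0.657 z 0.0858 t 7.5667
tau [-0.006 -0.348 -0.01 ] F [0.7 1.9 8.8] turned 0.717 z 0.0858 t 7.8167
```

```bash
python3 -m inch '[{"slide":[0,0,0],"yaw":-0.03},{"slide":[0,0,0],"yaw":-0.06},{"slide":[0,0,0],"yaw":-0.06}]'>/dev/null;python3 q.py
```

```text
tau [ 0.206 -0.353  0.01 ] F [1.3 1.9 9. ] turned 0.777 z 0.0858 t 8.0667
```

```bash
python3 -m inch '[{"slide":[0,0,-0.0005],"yaw":-0.03},{"slide":[0,0,-0.0005],"yaw":-0.06},{"slide":[0,0,-0.0005],"yaw":-0.06}]'>/dev/null;python3 q.py
python3 -m inch '[{"slide":[0,0,0],"yaw":-0.02},{"slide":[0,0,0],"yaw":-0.04},{"slide":[0,0,0],"yaw":-0.04}]'>/dev/null;python3 q.py
```

```text
tau [ 0.172 -0.336  0.07 ] F [0.3 2.3 9.9] turned 0.837 z 0.0854 t 8.3167
tau [ 0.109 -0.317 -0.015] F [1.6 3.  9.3] turned 0.876 z 0.0854 t 8.5667
```

```bash
python3 -m inch '[{"slide":[0,0,0],"yaw":-0.02},{"slide":[0,0,0],"yaw":-0.04},{"slide":[0,0,0],"yaw":-0.04}]'>/dev/null;python3 q.py
python3 -m inch '[{"slide":[0,0,0],"yaw":-0.02},{"slide":[0,0,0],"yaw":-0.04},{"slide":[0,0,0],"yaw":-0.04}]'>/dev/null;python3 q.py
```

```text
tau [ 0.131 -0.462 -0.041] F [1.4 2.5 9.1] turned 0.916 z 0.0855 t 8.8167
tau [ 0.142 -0.51  -0.036] F [ 1.   3.5 10.9] turned 0.956 z 0.0854 t 9.0667
```

```bash
python3 -m inch '[{"slide":[-0.0003,0.0003,0],"yaw":-0.02},{"slide":[-0.0003,0.0003,0],"yaw":-0.04},{"slide":[-0.0003,0.0003,0],"yaw":-0.04}]'>/dev/null;python3 q.py
```

```text
tau [ 0.    -0.858 -0.005] F [3.3 3.1 8.2] turned 0.997 z 0.0854 t 9.3167
```

```bash
python3 -m inch '[{"slide":[0,0,0],"yaw":-0.02},{"slide":[0,0,0],"yaw":-0.04},{"slide":[0,0,0],"yaw":-0.04}]'>/dev/null;python3 q.py
```

```text
tau [-0.029 -0.861 -0.012] F [4.  1.6 7.8] turned 1.037 z 0.0854 t 9.5667
```

```bash
python3 -m inch '[{"slide":[0,0,0],"yaw":-0.02},{"slide":[0,0,0],"yaw":-0.04},{"slide":[0,0,0],"yaw":-0.04}]'>/dev/null;python3 q.py
```

```text
tau [ 0.037 -0.968  0.   ] F [4.1 2.1 8.1] turned 1.077 z 0.0855 t 9.8167
```

```bash
python3 -m inch '[{"slide":[0.0005,0.0002,-0.0005],"yaw":-0.02},{"slide":[0.0005,0.0002,-0.0005],"yaw":-0.04},{"slide":[0.0005,0.0002,-0.0005],"yaw":-0.04}]'>/dev/null;python3 q.py
```

```text
tau [-0.085 -0.106 -0.014] F [-0.3  2.6 12.5] turned 1.117 z 0.0853 t 10.0667
```

```bash
python3 -m inch '[{"slide":[0,0,0],"yaw":-0.02},{"slide":[0,0,0],"yaw":-0.04},{"slide":[0,0,0],"yaw":-0.04}]'>/dev/null;python3 q.py
```

```text
tau [-0.1   -0.148 -0.009] F [ 0.9  2.1 13.4] turned 1.157 z 0.0853 t 10.3167
```

```bash
python3 -m inch '[{"slide":[0,0,0],"yaw":-0.02},{"slide":[0,0,0],"yaw":-0.04},{"slide":[0,0,0],"yaw":-0.04}]'>/dev/null;python3 q.py
```

```text
tau [-0.083 -0.206  0.027] F [ 1.2  2.5 13.2] turned 1.197 z 0.0853 t 10.5667
```

```bash
python3 -m inch '[{"slide":[0,0,0],"yaw":-0.02},{"slide":[0,0,0],"yaw":-0.04},{"slide":[0,0,0],"yaw":-0.04}]'>/dev/null;python3 q.py
```

```text
tau [-0.092 -0.235  0.033] F [ 1.8  1.9 12.1] turned 1.237 z 0.0853 t 10.8167
```

```bash
python3 -m inch '[{"slide":[0,0,0],"yaw":-0.02},{"slide":[0,0,0],"yaw":-0.04},{"slide":[0,0,0],"yaw":-0.04}]'>/dev/null;python3 q.py
```

```text
tau [-0.104 -0.294  0.055] F [ 2.2  1.9 11.2] turned 1.277 z 0.0854 t 11.0667
```

```bash
python3 -m inch '[{"slide":[0,0,0],"yaw":-0.02},{"slide":[0,0,0],"yaw":-0.04},{"slide":[0,0,0],"yaw":-0.04}]'>/dev/null;python3 q.py
```

```text
tau [-0.083 -0.405 -0.024] F [ 1.9  1.4 12.6] turned 1.317 z 0.0854 t 11.3167
```

```bash
python3 -m inch '[{"slide":[0,0,0],"yaw":-0.02},{"slide":[0,0,0],"yaw":-0.04},{"slide":[0,0,0],"yaw":-0.04}]'>/dev/null;python3 q.py
```

```text
tau [-0.024 -0.439 -0.012] F [ 1.8  2.  11.5] turned 1.357 z 0.0854 t 11.5667
```

```bash
python3 -m inch '[{"slide":[0,0,0],"yaw":-0.015},{"slide":[0,0,0],"yaw":-0.03},{"slide":[0,0,0],"yaw":-0.03}]'>/dev/null;python3 q.py
```

```text
tau [-0.081 -0.514 -0.02 ] F [ 2.8  1.7 11.6] turned 1.386 z 0.0854 t 11.8167
```

```bash
python3 -m inch '[{"slide":[0,0,0],"yaw":-0.015},{"slide":[0,0,0],"yaw":-0.03},{"slide":[0,0,0],"yaw":-0.03}]'>/dev/null;python3 q.py
```

```text
tau [-0.031 -0.515  0.031] F [ 2.7  1.8 10.4] turned 1.416 z 0.0853 t 12.0667
```

```bash
python3 -m inch '[{"slide":[0.0004,0.0002,-0.0002],"yaw":-0.015},{"slide":[0.0004,0.0002,-0.0002],"yaw":-0.03},{"slide":[0.0004,0.0002,-0.0002],"yaw":-0.03}]'>/dev/null;python3 q.py
```

```text
tau [-0.188  0.09   0.075] F [ 0.3  1.3 14.2] turned 1.447 z 0.0853 t 12.3167
```

```bash
python3 -m inch '[{"slide":[0,0,0],"yaw":-0.015},{"slide":[0,0,0],"yaw":-0.03},{"slide":[0,0,0],"yaw":-0.03}]'>/dev/null;python3 q.py
```

```text
tau [-0.204  0.034 -0.074] F [ 1.2  2.3 14. ] turned 1.477 z 0.0853 t 12.5667
```

```bash
python3 -m inch '[{"slide":[0,0,0],"yaw":-0.015},{"slide":[0,0,0],"yaw":-0.03},{"slide":[0,0,0],"yaw":-0.03}]'>/dev/null;python3 q.py
```

```text
tau [-0.19  -0.067  0.209] F [ 0.6  1.2 13.8] turned 1.506 z 0.0853 t 12.8167
```

```bash
python3 -m inch '[{"slide":[0,0,0],"yaw":0}]'>/dev/null;python3 q.py; python3 -m inch '[{"slide":[0,0,0],"yaw":0}]'>/dev/null;python3 q.py;python3 -m inch '[{"slide":[0,0,0],"yaw":-0.005},{"slide":[0,0,0],"yaw":-0.005}]'>/dev/null;python3 q.py
```

```text
tau [-0.211  0.001  0.164] F [ 0.7  1.8 14. ] turned 1.505 z 0.0853 t 12.9
tau [-0.162 -0.052  0.163] F [ 1.7  1.2 12.8] turned 1.505 z 0.0853 t 12.9833
tau [-0.244 -0.063  0.247] F [ 1.6  1.2 12.7] turned 1.51 z 0.0853 t 13.15
```

```bash
for i in 1 2; do python3 -m inch '[{"slide":[0,0,0],"yaw":0}]'>/dev/null;python3 q.py;done;python3 -m inch '[{"slide":[0,0,0],"yaw":-0.005},{"slide":[0,0,0],"yaw":-0.005}]'>/dev/null;python3 q.py;python3 -m inch '[{"slide":[0,0,0],"yaw":0}]'>/dev/null;python3 q.py
```

```text
tau [-0.225 -0.091  0.205] F [ 1.6  1.5 13.3] turned 1.51 z 0.0853 t 13.2333
tau [-0.223 -0.093  0.306] F [ 0.7  0.5 13.1] turned 1.51 z 0.0853 t 13.3167
tau [-0.251 -0.11   0.36 ] F [ 1.1  1.6 13.2] turned 1.515 z 0.0853 t 13.4833
tau [-0.179 -0.065  0.374] F [ 0.6  2.1 13.8] turned 1.515 z 0.0853 t 13.5667
```

The torque is climbing steeply at a turn of about 1.5 rad, which looks like the stop. I'll ease off slightly, then test by lifting gently while still holding the knob.

```bash
python3 -m inch '[{"slide":[0,0,0],"yaw":0.008},{"slide":[0,0,0],"yaw":0.008},{"slide":[0,0,0],"yaw":0.008}]'>/dev/null;python3 q.py; for i in 1 2 3;do python3 -m inch '[{"slide":[0,0,0.0006],"yaw":0},{"slide":[0,0,0.0006],"yaw":0},{"slide":[0,0,0.0006],"yaw":0}]'>/dev/null;python3 q.py;done
```

```text
tau [-0.181 -0.07   0.256] F [ 1.6  1.  13.8] turned 1.507 z 0.0853 t 13.8167
tau [-0.219 -0.62   0.285] F [3.9 1.8 8.5] turned 1.507 z 0.0854 t 14.0667
tau [-0.221 -1.08   0.252] F [5.9 1.1 3.9] turned 1.507 z 0.0855 t 14.3167
tau [-0.224 -1.364  0.295] F [ 6.4 -0.3  2.5] turned 1.507 z 0.0859 t 14.5667
```

The lid stays down with the push removed, so the tongue is holding it. Now I'll release, clear upward and check.

```bash
python3 -m inch '[{"slide":[0.0006,0,0],"yaw":0},{"slide":[0.0006,0,0],"yaw":0}]'>/dev/null;python3 q.py; python3 -m inch '[{"slide":[0,0,0],"yaw":0},{"slide":[0,0,0],"yaw":0},{"slide":[0,0,0],"yaw":0},{"slide":[0,0,0],"yaw":0},{"slide":[0,0,0],"yaw":0},{"slide":[0,0,0],"yaw":0}]' 110; python3 -m inch '[{"slide":[0,0,0.02],"yaw":0},{"slide":[0,0,0.05],"yaw":0},{"slide":[0,0,0.08],"yaw":0},{"slide":[0,0,0.08],"yaw":0},{"slide":[0,0,0.08],"yaw":0}]'; python3 - <<'E'
from h import *
w=camera("wrist");s=camera("scene")
a=cv2.resize(w["frame"],(440,330));b=cv2.resize(s["frame"][215:355,290:450],None,fx=2.25,fy=2.25)
im=np.zeros((330,800,3),np.uint8);im[:,:440]=a;im[:b.shape[0],440:]=b
cv2.imwrite("pics/c4.png",im[...,::-1])
E
```

```text
tau [-0.217 -0.787  0.247] F [3.7 0.9 4.5] turned 1.507 z 0.0858 t 14.7333
clock: 15.23
position: [0.6102, -0.044, 0.0847]
ee_rot: [0.748, 0.664, -0.0, -0.0]
ft_force: [0.5, -0.6, -0.7]
grip_width: 0.568
grasp_force: 0.0
clock: 15.65
position: [0.6114, -0.0439, 0.1668]
ee_rot: [0.748, 0.664, 0.001, 0.001]
ft_force: [0.2, -0.2, -0.4]
grip_width: 0.573
grasp_force: 0.0
```

View pics/c4.png

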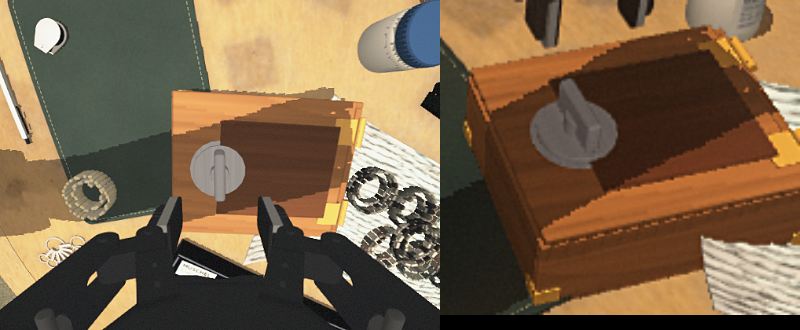

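The lid is shut by itself, and the knob at (217,172) in the wrist view is still aligned with the gripper, so it hasn't turned back. I'll move up, wait about a second, recheck numerically and hand in.

```bash
python3 - <<'E'
from h import *
np.save("/tmp/a.npy",camera("scene")["frame"][225:345,300:450])
E
python3 -m inch '[{"slide":[0,0,0.005],"yaw":0},{"slide":[0,0,0.01],"yaw":0},{"slide":[0,0,0.01],"yaw":0},{"slide":[0,0,0.01],"yaw":0},{"slide":[0,0,0.01],"yaw":0},{"slide":[0,0,0.01],"yaw":0},{"slide":[0,0,0.01],"yaw":0},{"slide":[0,0,0.01],"yaw":0},{"slide":[0,0,0.01],"yaw":0},{"slide":[0,0,0.01],"yaw":0},{"slide":[0,0,0.01],"yaw":0},{"slide":[0,0,0.01],"yaw":0}]'
python3 - <<'E'
from h import *
a=np.load("/tmp/a.npy");b=camera("scene")["frame"][225:345,300:450]
d=cv2.absdiff(a,b).max(2)[20:];print("changed px",(d>40).sum(),"knob",(d[5:50,25:75]>40).sum(),"front edge",(d[60:,20:70]>40).sum())
E
```

```text
clock: 16.8
position: [0.6104, -0.0439, 0.1749]
ee_rot: [0.748, 0.664, 0.0, 0.0]
ft_force: [0.4, 0.0, -0.6]
grip_width: 0.564
grasp_force: 0.0
changed px 41 knob 4 front edge 10
```

```bash
python3 -c "
from workcell import *
print(hand_in())"
```

```text
the job is handed in; nothing more can be done
None
```

I pressed the lid shut and turned the knob clockwise about 1.5 rad until I felt a firm stop (highest torque reading 0.37 N m). After I let go, the lid stayed shut by itself for over a second, and I handed the job in at about 17 s.

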